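# Unclip a battery pack from its charger and clip it into the tester

### The arm

A 6-joint arm with a two-finger parallel gripper is mounted at the origin on a cart in front of the work surface, level with it; the furniture and walls round the work are solid. World frame = base frame: x ahead of the robot, y to its left, z up, the work surface at z = 0. Lengths are in mm, angles in rad, forces in N, time in s.
With the tool pointing down it reaches from about 300 to 775 mm from the base axis. Payload 14.6 kg.
Tool frame: the origin (TCP) lies on the centre line of the jaws, within the pads' length; the fingertips stand 8 mm ahead of it and the grasp point (between the pads) lies 11 mm behind it; z points along the fingers, y is the direction in which the jaws open and shut (so a half turn about z gives the same grasp; the last joint's range is limited). The gripper opens to 94 mm and grips with 3 to 60 N. Pads are 16 mm wide; open, the fingers measure 119 mm over their backs; the gripper's body (75 mm by 177 mm) begins 78 mm behind the grasp point.
Start: joints at [1.215, 0.3, 1.521, -0, 1.321, -0.067], TCP at [156.639, 527.213, 213.446] pointing down, gripper open.
Joint ranges: [-3.03, 3.03], [-0.79, 2.21], [0.23, 2.52], [-1.04, 4.18], [0, 3.07], [-2.55, 2.55]. Speed limits (rad/s): [2.22, 2.22, 2.57, 3.14, 3.14, 3.14].

### API

Orientations are given as [roll, pitch, yaw] about the fixed x, y, z axes, in that order (R = Rz(yaw) Ry(pitch) Rx(roll)).
In Python, from cell import read_state, cams, manip gives the robot as it stands.
- The arm moves only by the shell command python3 -m handwheel 'ROWS' [OPENING] [FORCE]. ROWS is JSON, a list of rows, each a list of 4 numbers: the shift along the tool's x, y, z in m, then the turn about the tool's z in degrees. In form: [[dx, dy, dz, turn], ...]. A call has 1 to 5 rows; each row is the pose to reach, as a shift and turn from the pose measured when the call began, along the tool's axes at that moment; what a row does not reach only later rows make up. A row lasts 1/8 s, in which the tool goes at most 62.5 mm and 10.7 degrees, less where a joint would pass 70% of its speed; a pose out of reach is approached as far as the arm can. A call with a gripper value outside its range is refused whole. OPENING is the closure, from 0 (fully open) to 1 (shut), set as the call begins (- or left out, the last holds). The fingers move at their own pace and stop on an object; FORCE is the grip in N (left out, the last holds). Time passes only in rows, so rows that repeat a pose let the fingers close. It gives the time, the measured TCP pose, the force and the opening at its end, in the units of the state.
- read_state(): the state, without advancing time (a new reading comes with each control period).
- cams.camera(name): name is "scene" or "top" or "wrist"; returns the picture (480x640x3 uint8, red, green, blue); there is no depth.
- cams.get_calibration(name): a dict with "vertical_fov" (degrees; the focal length in pixels is half the picture's height over the tangent of half this angle, whatever the lens; pixels are square), "cx", "cy" (the principal point, pixels), "R" (3x3) and "t" (3): a world point X has camera coordinates R X + t. Camera axes: x right, y down, z forward; pixel columns grow to the right and rows downward; lengths in mm; the calibration is good to about 2 mm. A picture is of the moment at which its call begins: read the wrist's pose just before it. get_calibration takes no time and is no camera call; for the wrist camera it gives the pose at the moment of the call.
- manip.sign_off(): hands the job in, once; it reports no verdict.
The state is a dict: "clock": time; "joints": joint angles; "qd": joint speeds; "effort": joint torques, N m; "eef_pos": TCP position; "eef_rot": TCP orientation; "wrist_force": force on the tool from outside, world axes, zero at the start; "moment": the same for the moment, N m; "finger_gap": finger opening in mm.
Only numpy, scipy, OpenCV 4.12 (cv2) and the standard library are available. Lean on these libraries where they do the work, as an engineer would, in place of code of your own. Each camera call takes 0.05 s, during which the arm holds its last target. There are 200 camera calls.

### The job

Take the battery pack out of the grey charger: squeeze its red release button in, keep it held in, and draw the pack straight up out of the socket without wrenching it against the catch. Then set it into the socket of the blue tester, button on the side of the catch window, push it gently home until it clips in place with the button sprung back out, and let go. Do not crush the pack or ram it into the sockets, and leave the other things on the bench where they are.

Things in the scene. Friction and masses are not known exactly. Their poses are not given: they have to be found in the camera images.
- pack: Battery pack: upright charcoal box with a yellow band round its top, 34 (x) x 52 (y) x 95 (z) mm, about 0.2 kg. Origin: centre of its underside; z up. Its case stands 25 N from each finger, its hook and sockets 25 N. Its red release button is on its -x face.
- pack_grip (a point): Point on the pack's -x face behind the red button's middle, 68 mm above the underside. The button's face is 22 mm wide (y), 24 mm tall and stands 8 mm proud of this point when out, 1.5 mm when fully in. The opposite face (+x, 34 mm away) is flat. Pinched along its x, the pack is 42 mm thick with the button out, 35.5 mm with it fully in.
- pack_button (a joint): Travel of the red release button into the pack (m): 0 = out, 0.0065 = fully in. Its spring pushes back with 6 N when out and 14 N fully in; while the hook is loaded by the catch, friction adds several newtons (pushing the pack down 1 to 2 mm unloads it).
- pack_hook (a point): Tip of the red hook low on the pack's -x face, at its flat top, 15.2 mm above the pack's underside. It moves with the button: it stands 5 mm out of the face when the button is out, and is surely clear of the catch from 5 mm of travel. Its underside is bevelled, so that pushing the pack down also snaps it in.
- charger: Grey charger with three small lights, screwed down. Origin: centre of its socket, at bench level; axes as those of a pack sitting in it (-x: catch window, roughly towards the robot). Base plate 98 x 106 x 10 mm; control box 30 mm high behind, out to x = 75 mm. The clipped-in pack has its underside about 14.8 mm above the origin, held up against the catch with some 6 N by a sprung plate.
- charger_mouth (a point): Centre of the charger's socket at the top of its rim, 43.5 mm above the origin. The socket is a collar with 11 mm walls and an opening of 36 (x) x 54 (y) mm, so 1 mm play all round; its upper 5.5 mm are a 45 degree lead-in. The catch is a bar in the -x wall, underside 30 mm above the origin, over the window that the hook springs into.
- tester: Blue tester, screwed down: base block 98 x 106 x 20 mm, grey control box with green screen behind. Origin: centre, at bench level; axes as a clipped-in pack's (-x: catch window). Its socket head (all as the charger's socket, but measured from the head's underside) is clamped somewhere from 20 to 35 mm above the origin: that height is not measured, so find it by feel or sight; it holds 150 N.
- tester_plate (a joint): Travel (m) of the sprung contact plate in the tester's socket (same in the charger): 0 = up, its top 18 mm above the head's underside; from 0.0032 on, a pack on it can hook under the catch; 0.006 = the pack stands hard on the socket's floor. It pushes up with 3 N at 0, 8 N at 0.0032, 12 N at 0.006. A pack that is not clipped in is pushed back up to 0.
- handset: Opened handset lying on the bench, 104 x 47 x 8 mm; leave it alone. Origin: centre of its underside.
- pliers_red: Red side cutters lying on the bench, 48 x 122 x 11 mm; leave them alone. Origin: centre of the underside.
- mouse: Black mouse, 121 x 63 x 36 mm; leave it alone. Origin: centre of its underside.
- petri_dish: Light blue round dish, 84 x 84 x 16 mm; leave it alone. Origin: centre of its underside.
- scissors: Blue scissors, 67 x 133 x 9 mm; leave them alone. Origin: centre of the underside.
- marker: Dark marker pen with a red cap, 13 x 133 x 15 mm; leave it alone. Origin: centre of its underside.
Mind the look-alikes: they are no part of the job. Leave any green or purple look-alike of the pack alone.

How it is judged:
By the outcome, as a careful person would: the job done as asked, in the order asked, and still so for the second after the job is handed in, with the robot touching nothing.
It also fails if it takes over 53 s, if anything falls off the work surface, if the arm or the gripper's body presses on something with over 40 N, if the wrist force passes 120 N, or if a joint passes its speed limit or range.

## Working session

There is one attempt and no reset: what is moved stays moved. The work goes in short steps, Python scripts to look and compute and a shell command to move; the robot and the scene stay as the last step left them, time stands still between calls to the robot, and variables do not carry over. Pictures are saved under pics/ and viewed, about 8 in all and at most 12, crops included, and the job is handed in when it is done.

```bash
mkdir -p pics; cat > h.py <<'E'
import numpy as np, cv2
from cell import read_state, cams, manip
def save(n,img): cv2.imwrite('pics/'+n+'.png',cv2.cvtColor(img,cv2.COLOR_RGB2BGR))
def ray(cal,u,v):
    f=240/np.tan(np.radians(cal['vertical_fov'])/2)
    R=np.array(cal['R']);t=np.array(cal['t'])
    return -R.T@t, R.T@np.array([(u-cal['cx'])/f,(v-cal['cy'])/f,1])
def at_z(cal,u,v,z):
    c,d=ray(cal,u,v); return c+d*(z-c[2])/d[2]
def proj(cal,X):
    f=240/np.tan(np.radians(cal['vertical_fov'])/2)
    p=np.array(cal['R'])@np.array(X)+np.array(cal['t']); return np.array([cal['cx']+f*p[0]/p[2],cal['cy']+f*p[1]/p[2]])
E
python3 - <<'E'
from h import *
for n in('scene','top'):
    i=cams.camera(n); save(n,i); c=cams.get_calibration(n); print(n,c, ray(c,320,240))
print(read_state())
E
```

```text
scene {'vertical_fov': 53.250917778254575, 'cx': 318.50954086235043, 'cy': 235.96589504595713, 'R': array([[ 0.87297459, -0.48773692, -0.00529802],
       [-0.3340457 , -0.5899054 , -0.73513611],
       [ 0.35542769,  0.64352492, -0.67789884]]), 't': array([-514.29113316,  191.40745164,  773.56796604])} (array([ 237.9544542 , -635.73674691,  662.38662926]), array([ 0.35533068,  0.63703558, -0.68410999]))
top {'vertical_fov': 54.85447904962084, 'cx': 318.73725159324624, 'cy': 243.79972646459004, 'R': array([[-0.00405173, -0.99981821, -0.01863149],
       [-0.98732297,  0.00695605, -0.15857165],
       [ 0.15867242,  0.01775281, -0.98717167]]), 't': array([ -44.48544212,  554.96260685, 1080.00137103])} (array([ 376.38065226,  -67.51076205, 1153.31925875]), array([ 0.16677338,  0.0149657 , -0.98591969]))
{'clock': 0.1, 'joints': array([ 1.21538691e+00,  3.00408406e-01,  1.52153601e+00, -5.46420271e-06,
        1.32070549e+00, -6.66045910e-02]), 'qd': array([-0.00011574, -0.00067387,  0.00068002,  0.00062988,  0.00169951,
       -0.001413  ]), 'effort': array([ 4.91677529e-04, -5.32647228e+01, -3.53277218e+01,  7.09792553e-02,
        2.34451942e-02, -7.32578951e-05]), 'eef_pos': array([156.56786034, 526.99771496, 212.93978222]), 'eef_rot': array([-3.14053739e+00, -6.50849322e-05,  2.85278915e+00]), 'wrist_force': array([ 0.32161158, -0.16796534, -0.81039959]), 'moment': array([0.00153788, 0.00464899, 0.02611931]), 'finger_gap': 94.11037368251498}
```

View pics/scene.png

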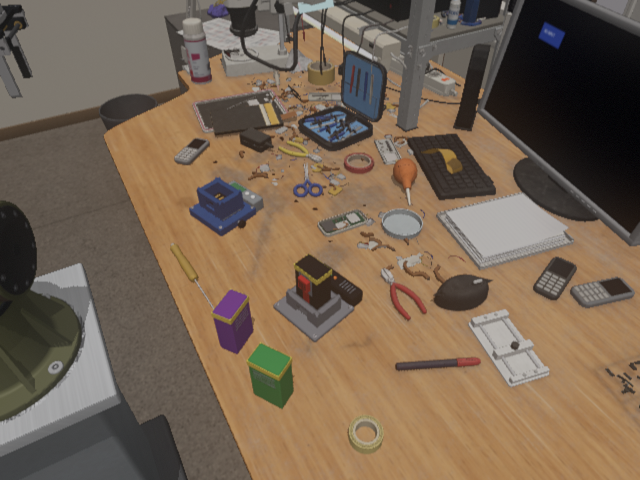

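View pics/top.png

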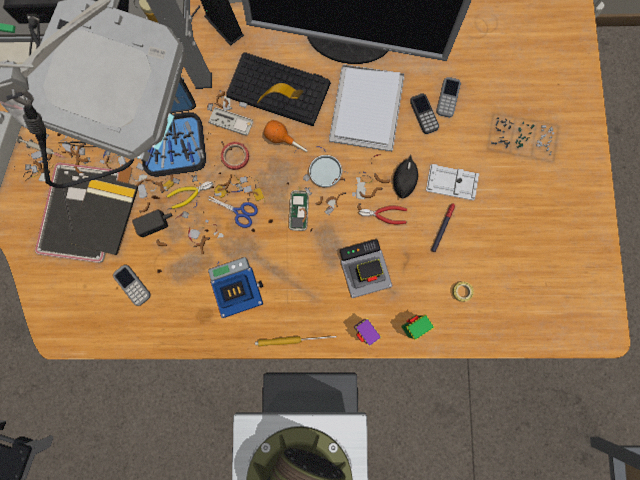

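The pack (charcoal with a yellow band and red button) sits in the grey charger at top (370,270) / scene (313,280). The purple one at top (367,331) and the green one at (418,326) are the look-alikes. The blue tester is at top (235,288). I'll enlarge to confirm.

```bash
python3 - <<'E'
from h import *
t=cv2.imread('pics/top.png');s=cv2.imread('pics/scene.png')
def cr(i,x,y,w,h,k): return cv2.resize(i[y:y+h,x:x+w],(w*k,h*k),interpolation=cv2.INTER_CUBIC)
A=np.hstack([cr(t,330,230,66,75,6),cr(t,200,250,66,75,6)])
cv2.imwrite('pics/c1.png',A)
E
```

```text
(no output)
```

View pics/c1.png

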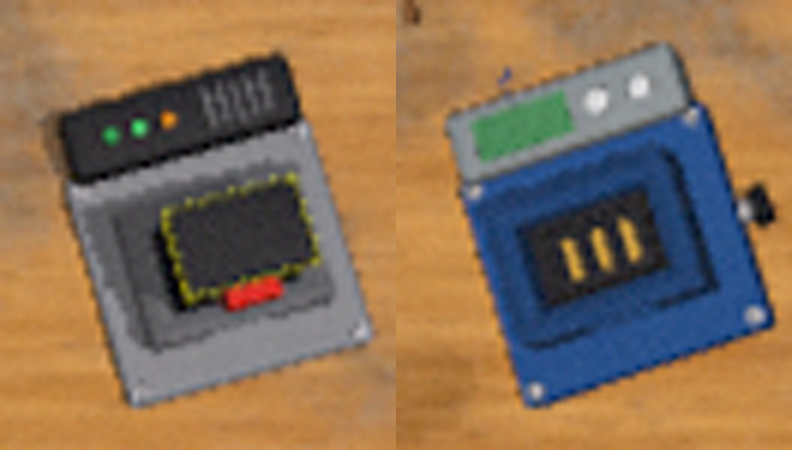

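The pack in the charger is charcoal with a red button facing the robot, in left-crop corners (164,208), (296,178), (318,262) and (186,302). That matches the description. The tester base's front corners are at crop (525,405) and (773,325).

```bash
python3 - <<'E'
from h import *
c=cams.get_calibration('top')
P=[at_z(c,330+u/6,230+v/6,109.8) for u,v in[(164,208),(296,178),(318,262),(186,302)]]
P=np.array(P);print(P.round(1),P.mean(0),[np.linalg.norm(P[i]-P[i-1]).round(1) for i in range(4)])
e=(P[0]-P[1])+(P[3]-P[2]);print('yaw y-axis', np.degrees(np.arctan2(-e[0],e[1])))
for off,z,q in[((330,230),10,[(133,403),(368,340)]),((200,250),20,[(129,405),(377,325)])]:
    a,b=[at_z(c,off[0]+u/6,off[1]+v/6,z) for u,v in q]
    e=a-b;L=np.linalg.norm(e);e/=L; x=np.array([e[1],-e[0],0]); m=(a+b)/2
    print(a,b,L,'yaw',np.degrees(np.arctan2(x[1],x[0])),'centre',m+49*x)
# tester head rim outer/inner, opening corners
Q=[(518-396,225),(650-396,185),(668-396,265),(545-396,305)]
for z in(70,):
    R=np.array([at_z(c,200+u/6,250+v/6,z) for u,v in Q]);print(R.round(1),R.mean(0),[np.linalg.norm(R[i]-R[i-1]).round(1) for i in range(4)])
w=cams.get_calibration('wrist');s=read_state();C,d=ray(w,320,240);print(w,C,d,s['eef_pos'])
E
```

```text
[[ 495.6 -136.   109.8]
 [ 506.7 -186.   109.8]
 [ 474.8 -193.5  109.8]
 [ 460.1 -143.7  109.8]] [ 484.30189509 -164.79584332  109.8       ] [np.float64(36.4), np.float64(51.2), np.float64(32.7), np.float64(52.0)]
yaw y-axis 14.518570128315602
[ 426.85326554 -128.50954807   10.        ] [ 452.07122971 -225.16065916   10.        ] 99.88685094435911 yaw 14.623444253316402 centre [ 486.87493907 -164.46430373   10.        ]
[378.83246623 189.91561631  20.        ] [410.5114776   89.72695075  20.        ] 105.07772584618901 yaw 17.546619180902418 centre [441.39209812 154.59388681  20.        ]
[[448.3 183.4  70. ]
 [463.6 131.9  70. ]
 [432.4 124.2  70. ]
 [417.1 171.9  70. ]] [440.35884934 152.82618566  70.        ] [np.float64(33.2), np.float64(53.7), np.float64(32.2), np.float64(50.1)]
{'vertical_fov': 71.21217503166486, 'cx': 315.19921632194036, 'cy': 235.6717806028456, 'R': array([[ 2.86905472e-01,  9.57958665e-01, -6.68020945e-04],
       [ 9.30526435e-01, -2.78523788e-01,  2.37792036e-01],
       [ 2.27608882e-01, -6.88454476e-02, -9.71315861e-01]]), 't': array([-548.69034444,  -24.01957519,  391.22475607])} [ 90.72688275 545.86669021 385.34793772] [ 0.24373552 -0.05872041 -0.96825455] [156.56786034 526.99771496 212.93978222]
```

```bash
cat >> h.py <<'E'
from scipy.spatial.transform import Rotation as Ro
def togo(target,yaw_y):
    """remaining shift in tool axes (m) and turn (deg) to TCP target with tool y pointing along yaw_y (deg)"""
    s=read_state(); R=Ro.from_euler('xyz',s['eef_rot']).as_matrix()
    d=R.T@(np.array(target)-s['eef_pos']); a=np.degrees(np.arctan2(R[1,1],R[0,1]))
    print('t',round(s['clock'],2),'go',(d/1000).round(4),'turn',round((a-yaw_y+180)%360-180,2),'pos',s['eef_pos'].round(1),'F',s['wrist_force'].round(1),'gap',round(s['finger_gap'],2),'tilt',R[:,2].round(4))
E
python3 -m handwheel '[[-0.040,-0.0446,0,10],[-0.080,-0.089,0,20],[-0.120,-0.134,0,30],[-0.160,-0.178,0,40],[-0.200,-0.223,0,50]]' 0 20
python3 -c "
from h import *
togo([484.5,-164.7,200],14.5)"
```

```text
clock: 0.72
eef_pos: [285.1, 254.5, 213.1]
eef_rot: [-3.141, 0.001, 1.975]
wrist_force: [1.8, 0.4, 1.1]
finger_gap: 94.0
t 0.72 go [-0.4639  0.0185  0.0135] turn 8.65 pos [285.1 254.5 213.1] F [1.8 0.4 1.1] gap 93.99 tilt [-2.e-04 -9.e-04 -1.e+00]
```

```bash

python3 -m handwheel '[[-0.060,0.0025,0.002,8.65],[-0.120,0.005,0.004,8.65],[-0.180,0.0075,0.006,8.65],[-0.240,0.010,0.008,8.65],[-0.300,0.0125,0.01,8.65]]' >/dev/null
python3 -c "
from h import *
togo([484.5,-164.7,200],14.5)"
```

```text
t 1.35 go [-0.159   0.0308  0.0034] turn -0.02 pos [414.9 -18.5 203.3] F [1.2 1.4 0.2] gap 94.18 tilt [ 0.e+00 -9.e-04 -1.e+00]
```

```bash

python3 -m handwheel '[[-0.055,0.0106,0.0011,0],[-0.11,0.021,0.0022,0],[-0.159,0.0308,0.0034,0],[-0.159,0.0308,0.0034,0],[-0.159,0.0308,0.0034,0]]' >/dev/null
python3 - <<'E'
from h import *
togo([484.5,-164.7,200],14.5)
w=cams.get_calibration('wrist');i=cams.camera('wrist');save('w1',i)
import pickle;pickle.dump(w,open('w1.pkl','wb'))
print(ray(w,320,240))
E
```

```text
t 1.98 go [-0.0005  0.0002 -0.0003] turn -0.03 pos [ 484.1 -164.2  199.7] F [ 0.  -0.2  0.4] gap 93.89 tilt [-8.e-04 -4.e-04 -1.e+00]
(array([466.97652342, -98.59780081, 372.05631944]), array([ 0.07544462, -0.23890184, -0.96830056]))
```

View pics/w1.png

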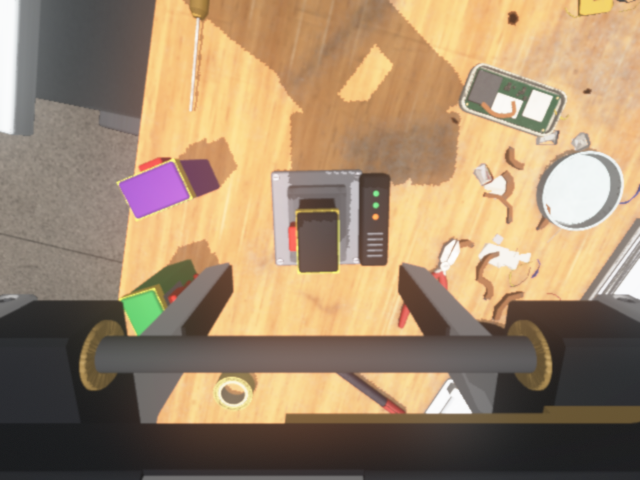

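```bash
python3 - <<'E'
from h import *
i=cv2.imread('pics/w1.png')
cv2.imwrite('pics/w1c.png',cv2.resize(i[162:282,265:395],None,fx=5,fy=5,interpolation=cv2.INTER_CUBIC))
E
```

```text
(no output)
```

View pics/w1c.png

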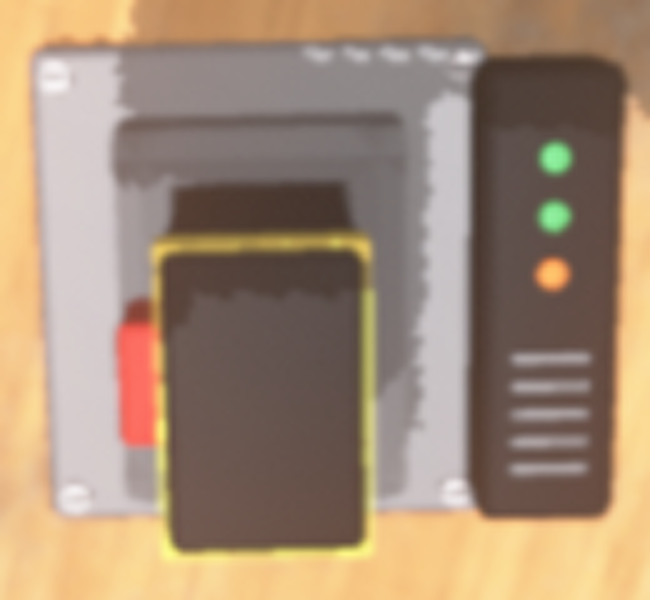

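```bash
python3 - <<'E'
from h import *
import pickle
w=pickle.load(open('w1.pkl','rb'))
for z,q in[(109.8,[(156,246),(370,244),(371,553),(166,553)]),(10,[(35,48),(55,515)])]:
    P=np.array([at_z(w,265+u/5,162+v/5,z) for u,v in q])
    print(P.round(1),P.mean(0),[np.linalg.norm(P[i]-P[i-1]).round(1) for i in range(len(q))])
    e=P[0]-P[-1];print('yaw',np.degrees(np.arctan2(-e[0],e[1])))
    if z==10: e/=np.linalg.norm(e); print(P.mean(0)+49*np.array([e[1],-e[0],0]))
E
```

```text
[[ 463.3 -145.2  109.8]
 [ 496.  -136.5  109.8]
 [ 509.8 -186.3  109.8]
 [ 476.9 -194.8  109.8]] [ 486.49113325 -165.69129999  109.8       ] [np.float64(51.4), np.float64(33.9), np.float64(51.7), np.float64(33.9)]
yaw 15.421843467613892
[[ 426.9 -127.9   10. ]
 [ 454.1 -228.7   10. ]] [ 440.52052917 -178.32303216   10.        ] [np.float64(104.4), np.float64(104.4)]
yaw 15.088685573097132
[ 487.83120786 -165.56765362   10.        ]
```

```bash
python3 -c "
from h import *
togo([486.1,-165.7,71.8],15.2)"
```

```text
t 2.02 go [-0.0022  0.0015  0.1282] turn -0.68 pos [ 484.2 -163.9  200. ] F [-0.   0.5  0.6] gap 94.42 tilt [-3.e-04 -6.e-04 -1.e+00]
```

```bash
python3 -m handwheel '[[-0.0022,0.0015,0.04,-0.68],[-0.0022,0.0015,0.08,-0.68],[-0.0022,0.0015,0.115,-0.68],[-0.0022,0.0015,0.1282,-0.68],[-0.0022,0.0015,0.1282,-0.68]]' 0.35 20
python3 - <<'E'
from h import *
togo([486.1,-165.7,71.8],15.2)
togo([486.1,-165.7,71.8],15.2)
E
```

```text
clock: 2.65
eef_pos: [486.2, -165.2, 72.1]
eef_rot: [-3.141, 0.0, 1.837]
wrist_force: [0.1, -0.4, 0.3]
finger_gap: 61.4
t 2.65 go [-0.0005 -0.0002  0.0003] turn 0.04 pos [ 486.2 -165.2   72.1] F [ 0.1 -0.4  0.3] gap 61.38 tilt [-6.e-04 -5.e-04 -1.e+00]
t 2.65 go [-0.0005 -0.0002  0.0003] turn 0.04 pos [ 486.2 -165.2   72.1] F [ 0.1 -0.4  0.3] gap 61.38 tilt [-6.e-04 -5.e-04 -1.e+00]
```

```bash
python3 -m handwheel '[[0,0,0,0],[0,0,0,0],[0,0,0,0],[0,0,0,0],[0,0,0,0]]' 1 10
python3 -m handwheel '[[0,0,0.0007,0],[0,0,0.0015,0],[0,0,0.0015,0]]' 1 14
python3 -m handwheel '[[0,0,0,0],[0,0,0,0]]' 1 19
```

```text
clock: 3.28
eef_pos: [486.2, -165.5, 73.0]
eef_rot: [-3.141, 0.001, 1.837]
wrist_force: [-4.0, -0.5, 7.1]
finger_gap: 36.9
clock: 3.65
eef_pos: [486.2, -165.6, 72.5]
eef_rot: [-3.141, 0.001, 1.837]
wrist_force: [-4.8, 0.4, 6.6]
finger_gap: 35.0
clock: 3.9
eef_pos: [486.3, -165.6, 73.4]
eef_rot: [3.141, 0.002, 1.837]
wrist_force: [-2.9, 1.7, 5.5]
finger_gap: 34.5
```

```bash
python3 -m handwheel '[[0,0,-0.001,0],[0,0,-0.002,0],[0,0,-0.004,0],[0,0,-0.004,0]]' 1 19
```

```text
clock: 4.4
eef_pos: [486.4, -165.6, 77.4]
eef_rot: [3.141, 0.002, 1.837]
wrist_force: [-0.3, 0.3, -2.7]
finger_gap: 35.1
```

```bash
python3 -m handwheel '[[0,0,-0.008,0],[0,0,-0.018,0],[0,0,-0.03,0],[0,0,-0.045,0],[0,0,-0.07,0]]' 1 19
python3 - <<'E'
from h import *
togo([440.6,153.5,170],17.3)
w=cams.get_calibration('wrist');i=cams.camera('wrist');save('w2',i)
import pickle;pickle.dump(w,open('w2.pkl','wb'))
E
```

```text
clock: 5.03
eef_pos: [486.0, -165.4, 148.3]
eef_rot: [-3.142, 0.001, 1.837]
wrist_force: [0.1, -1.1, -2.0]
finger_gap: 35.0
t 5.03 go [ 0.3196  0.04   -0.0221] turn -2.07 pos [ 486.  -165.4  148.3] F [ 0.1 -1.1 -2. ] gap 34.97 tilt [ 3.0e-04 -1.4e-03 -1.0e+00]
```

View pics/w2.png

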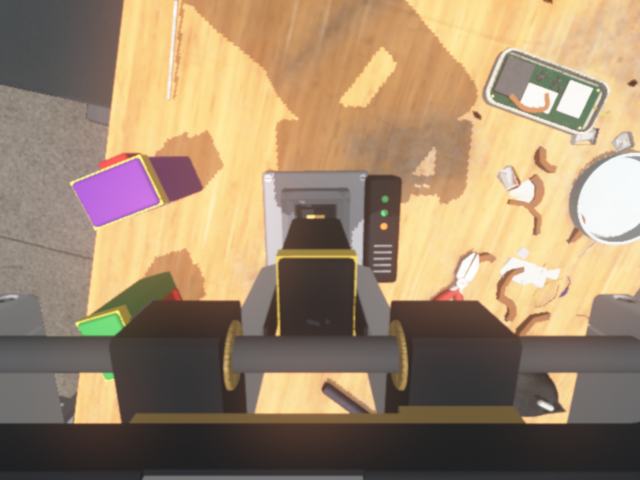

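The pack is out and held (image top edge at (278–355,255)), and the charger socket is empty. I'll move towards the tester and stop short so its socket is in view.

```bash
python3 -m handwheel '[[0.045,0.008,-0.01,-2.07],[0.1,0.02,-0.022,-2.07],[0.155,0.03,-0.022,-2.07],[0.205,0.04,-0.022,-2.07],[0.225,0.04,-0.022,-2.07]]' 1 19 >/dev/null
python3 -m handwheel '[[0,0,0,0],[0,0,0,0]]'
python3 - <<'E'
from h import *
w=cams.get_calibration('wrist');i=cams.camera('wrist');save('w3',i)
togo([440.6,153.5,170],17.3)
import pickle;pickle.dump(w,open('w3.pkl','wb'))
print(proj(w,[441,153.5,70]))
E
```

```text
clock: 5.95
eef_pos: [466.6, 63.5, 173.6]
eef_rot: [3.137, 0.005, 1.875]
wrist_force: [-1.0, 0.4, -2.0]
finger_gap: 34.8
t 6.0 go [0.0939 0.0021 0.0031] turn 0.1 pos [466.6  63.2 173.5] F [-0.5 -1.1 -2.9] gap 34.57 tilt [ 0.006  -0.0033 -1.    ]
[318.11638779 119.0990369 ]
```

View pics/w3.png

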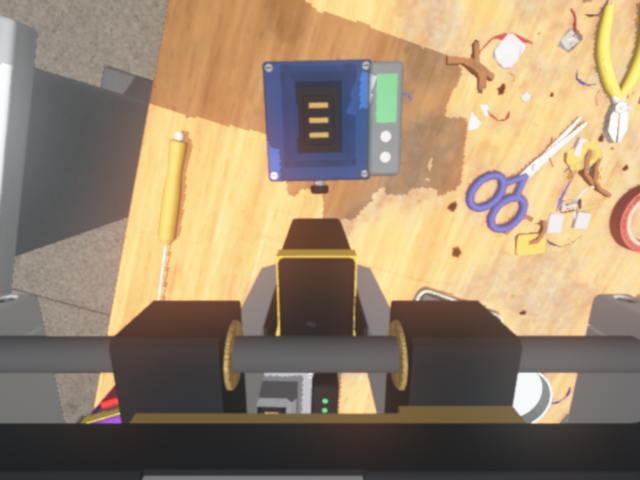

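```bash
python3 - <<'E'
from h import *
i=cv2.imread('pics/w3.png')
a=cv2.resize(i[55:195,260:410],None,fx=5,fy=4.2857,interpolation=cv2.INTER_CUBIC)
a=cv2.resize(i[58:188,262:407],None,fx=4.5,fy=4.5,interpolation=cv2.INTER_CUBIC)
cv2.imwrite('pics/w3c.png',a);print(a.shape)
E
```

```text
(585, 652, 3)
```

View pics/w3c.png

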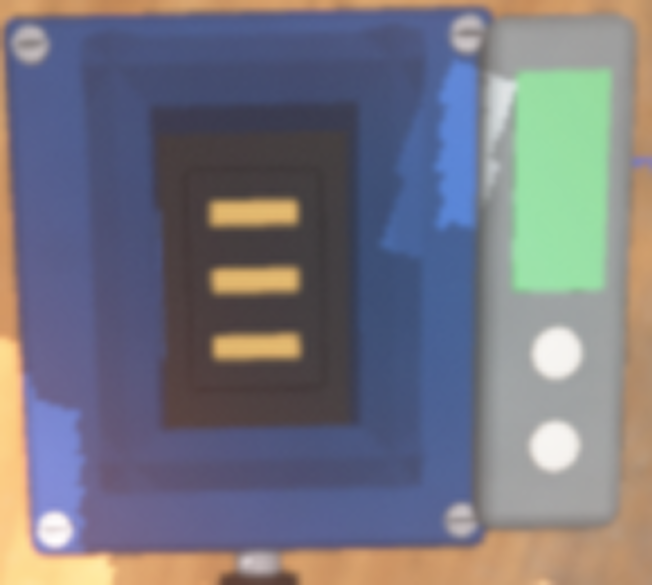

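```bash
python3 - <<'E'
from h import *
import pickle
w=pickle.load(open('w3.pkl','rb'))
f=lambda q,z:np.array([at_z(w,262+u/4.5,58+v/4.5,z) for u,v in q])
def rep(n,q,z):
    P=f(q,z);a=P[0]-P[3]+P[1]-P[2];print(n,z,P.mean(0).round(1),'sides',[np.linalg.norm(P[i]-P[i-1]).round(1) for i in range(4)],'yaw',np.degrees(np.arctan2(-a[0],a[1])).round(2))
rep('base',[(5,20),(490,10),(482,545),(38,552)],20)
rep('screws',[(30,43),(467,33),(461,520),(54,529)],20)
for z in(63.5,71,78.5):
    rep('outer',[(85,33),(426,32),(422,486),(100,490)],z)
    rep('inner',[(152,104),(357,102),(357,427),(163,427)],z-5.5)
P=f([(254,212),(255,280),(256,347)],45);print(P.round(1))
# pack in hand: top rear edge corners, TCP+~38
s=read_state();z=s['eef_pos'][2]+38
a,b=[at_z(w,u,252,z) for u in(278,356)];print(a,b,np.linalg.norm(a-b),s['eef_pos'],s['eef_rot'])
R=Ro.from_euler('xyz',s['eef_rot']).as_matrix();print(R.T@((a+b)/2-s['eef_pos']), 'expect x=+26 y=+.75')
E
```

```text
base 20 [441.6 154.8  20. ] sides [np.float64(103.8), np.float64(95.5), np.float64(104.3), np.float64(94.9)] yaw 18.86
screws 20 [441.3 155.2  20. ] sides [np.float64(94.8), np.float64(86.4), np.float64(94.8), np.float64(86.7)] yaw 18.55
outer 63.5 [441.6 155.5  63.5] sides [np.float64(76.6), np.float64(58.3), np.float64(76.2), np.float64(59.1)] yaw 18.21
inner 58.0 [441.4 155.8  58. ] sides [np.float64(55.3), np.float64(36.1), np.float64(55.6), np.float64(35.9)] yaw 18.5
outer 71 [441.6 154.8  71. ] sides [np.float64(74.6), np.float64(56.8), np.float64(74.1), np.float64(57.5)] yaw 18.21
inner 65.5 [441.4 155.1  65.5] sides [np.float64(53.8), np.float64(35.2), np.float64(54.2), np.float64(35.0)] yaw 18.5
outer 78.5 [441.7 154.1  78.5] sides [np.float64(72.6), np.float64(55.2), np.float64(72.1), np.float64(55.9)] yaw 18.21
inner 73.0 [441.5 154.4  73. ] sides [np.float64(52.4), np.float64(34.3), np.float64(52.7), np.float64(34.1)] yaw 18.5
[[437.6 166.5  45. ]
 [441.4 155.   45. ]
 [445.2 143.5  45. ]]
[442.74834031  85.5771895  211.53208273] [473.85534411  95.2169125  211.53208273] 32.5663928774574 [466.62565641  63.23579568 173.53208273] [3.13687351 0.00495442 1.87444888]
[ 28.21891565   0.35840438 -38.13900915] expect x=+26 y=+.75
```

```bash
python3 -c "
from h import *
togo([441.1,153.8,150],18.4)"
```

```text
t 6.0 go [0.0942 0.0026 0.0231] turn -1.0 pos [466.6  63.2 173.5] F [-0.5 -1.1 -2.9] gap 34.57 tilt [ 0.006  -0.0033 -1.    ]
```

```bash
python3 -m handwheel '[[0.04,0.001,0.005,-1],[0.08,0.002,0.015,-1],[0.0942,0.0026,0.0231,-1],[0.0942,0.0026,0.0231,-1],[0.0942,0.0026,0.0231,-1]]'  >/dev/null
python3 - <<'E'
from h import *
togo([441.1,153.8,136],18.4)
a=cv2.cvtColor(cams.camera('scene'),cv2.COLOR_RGB2BGR)
b=cv2.cvtColor(cams.camera('top'),cv2.COLOR_RGB2BGR)
a=cv2.resize(a[110:260,170:280],None,fx=4,fy=4,interpolation=cv2.INTER_CUBIC)
b=cv2.resize(b[240:330,195:275],None,fx=4.5,fy=4.5,interpolation=cv2.INTER_CUBIC)
b=cv2.copyMakeBorder(b,0,600-b.shape[0],0,0,cv2.BORDER_CONSTANT)
cv2.imwrite('pics/s4.png',np.hstack([a,b])[:,:800])
E
```

```text
t 6.62 go [ 0.0011 -0.0003  0.0142] turn -0.06 pos [441.6 152.9 150.2] F [-0.1 -0.6 -2. ] gap 35.05 tilt [ 0.0063 -0.0034 -1.    ]
```

View pics/s4.png

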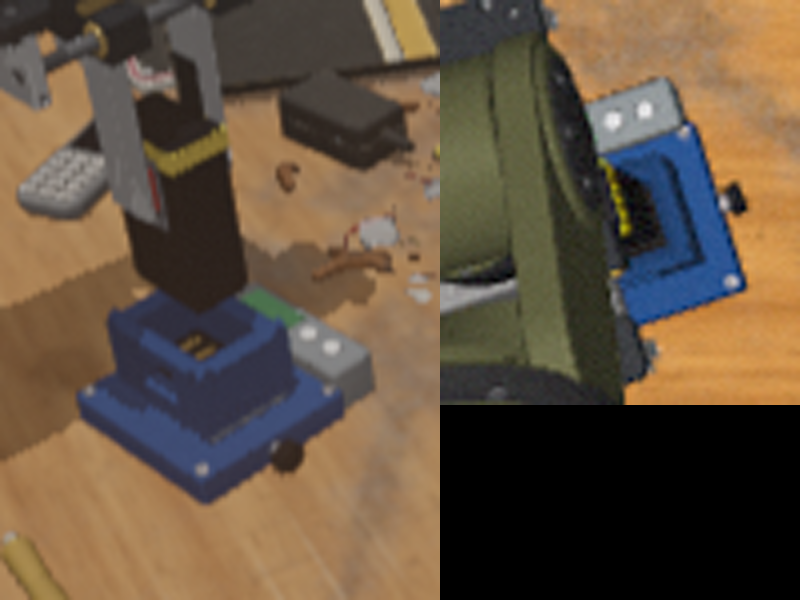

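```bash
python3 - <<'E'
from h import *
c=cams.get_calibration('scene')
g=lambda u,v,z:at_z(c,170+u/4,110+v/4,z)
t=np.radians(18.4);x=np.array([np.cos(t),np.sin(t),0]);y=np.array([-x[1],x[0],0])
T=np.array([441.5,155,0])
for n,q,z in[('base -x+y,-x-y,+x-y',[(80,397),(207,492),(343,397)],20),('pack',[(138,278),(207,313),(246,288)],92.7),('pack+2',[(138,278),(207,313),(246,288)],94.7),('rim outer -x+y,-x-y,+x-y',[(111,312),(205,377),(290,322)],67)]:
    for u,v in q:
        p=g(u,v,z)-T;print(n,(p@x).round(1),(p@y).round(1))
E
```

```text
base -x+y,-x-y,+x-y -51.1 43.8
base -x+y,-x-y,+x-y -53.6 -64.5
base -x+y,-x-y,+x-y 42.0 -59.4
pack -18.7 16.8
pack -14.0 -32.0
pack 12.3 -30.3
pack+2 -20.2 14.4
pack+2 -15.5 -34.3
pack+2 10.7 -32.6
rim outer -x+y,-x-y,+x-y -27.3 35.0
rim outer -x+y,-x-y,+x-y -28.8 -42.9
rim outer -x+y,-x-y,+x-y 29.0 -40.1
```

```bash
python3 -m handwheel '[[0.0011,-0.0003,0.008,0],[0.0011,-0.0003,0.016,0],[0.0011,-0.0003,0.018,0]]'
python3 -m handwheel '[[0,0,0.003,0],[0,0,0.005,0],[0,0,0.005,0]]'
python3 -c "
from h import *
togo([441.1,153.8,124],18.4)"
```

```text
clock: 7.1
eef_pos: [440.8, 153.7, 131.5]
eef_rot: [3.138, 0.005, 1.891]
wrist_force: [-0.2, 0.1, -1.8]
finger_gap: 34.5
clock: 7.48
eef_pos: [440.8, 153.7, 126.4]
eef_rot: [3.138, 0.005, 1.891]
wrist_force: [-0.5, -0.7, -1.5]
finger_gap: 34.8
t 7.47 go [0.     0.0004 0.0024] turn -0.08 pos [440.8 153.7 126.4] F [-0.5 -0.7 -1.5] gap 34.75 tilt [ 0.0052 -0.0036 -1.    ]
```

```bash
python3 -m handwheel '[[0,0,0.001,0],[0,0,0.002,0]]' | grep -E 'pos|force'
python3 -m handwheel '[[0,0,0.001,0],[0,0,0.002,0]]'| grep -E 'pos|force'
python3 -m handwheel '[[0,0,0.001,0],[0,0,0.002,0]]'| grep -E 'pos|force'
```

```text
eef_pos: [440.8, 153.7, 124.4]
wrist_force: [0.4, 0.5, -1.9]
eef_pos: [440.8, 153.7, 122.4]
wrist_force: [1.0, -0.5, -1.6]
eef_pos: [440.8, 153.7, 120.3]
wrist_force: [0.6, 0.1, -1.6]
```

```bash
python3 -c "
from h import *
togo([441.1,153.8,118],18.4)"
```

```text
t 8.22 go [0.0001 0.0003 0.0023] turn -0.07 pos [440.8 153.7 120.3] F [ 0.6  0.1 -1.6] gap 34.8 tilt [ 0.0054 -0.0036 -1.    ]
```

Still free. I'll continue in small steps.

```bash
python3 -m handwheel '[[0,0,0.001,0],[0,0,0.002,0]]' | grep -E 'pos|force'
python3 -m handwheel '[[0,0,0.001,0],[0,0,0.0015,0]]'| grep -E 'pos|force|moment'
python3 -c "
from h import *
print(read_state()['moment'])"
```

```text
eef_pos: [441.0, 154.0, 119.2]
wrist_force: [-7.6, 2.6, 16.9]
eef_pos: [441.2, 154.5, 118.8]
wrist_force: [-6.9, 2.8, 17.0]
[ 0.14469457  1.6216159  -0.08648613]
```

```bash
python3 -m handwheel '[[0,0,-0.002,0],[0.001,-0.0015,-0.003,0],[0.001,-0.0015,-0.003,0]]'| grep -E 'pos|force'
python3 -m handwheel '[[0,0,0.001,0],[0,0,0.002,0]]' | grep -E 'pos|force'
python3 -m handwheel '[[0,0,0.0005,0],[0,0,0.001,0]]' | grep -E 'pos|force'
python3 -c "
from h import *
print(read_state()['moment'])"
```

```text
eef_pos: [439.3, 155.0, 121.7]
wrist_force: [-0.3, 0.4, -2.1]
eef_pos: [439.3, 154.9, 119.5]
wrist_force: [0.0, 0.3, -1.8]
eef_pos: [439.4, 154.9, 118.4]
wrist_force: [1.2, -0.0, -1.5]
[-0.02091625  0.00595222  0.02029211]
```

```bash
for k in 1 2 3; do python3 -m handwheel '[[0,0,0.0005,0],[0,0,0.0012,0]]' | grep -E 'pos|force'; done
python3 -c "
from h import *
print(read_state()['moment'])"
```

```text
eef_pos: [439.4, 154.9, 117.2]
wrist_force: [0.6, 0.4, -1.4]
eef_pos: [439.4, 154.9, 116.0]
wrist_force: [-0.1, 0.1, -1.6]
eef_pos: [439.4, 154.9, 114.8]
wrist_force: [0.2, 0.3, -2.3]
[ 0.00671779 -0.04000964  0.02566317]
```

```bash
for k in 1 2 3 4; do python3 -m handwheel '[[0,0,0.0007,0],[0,0,0.0015,0]]' | grep -E 'pos|force'; done
python3 -c "
from h import *
print(read_state()['moment'])"
```

```text
eef_pos: [439.4, 154.9, 113.2]
wrist_force: [0.1, 1.1, -1.3]
eef_pos: [439.4, 154.9, 111.6]
wrist_force: [0.5, -0.9, -0.9]
eef_pos: [439.4, 154.9, 110.1]
wrist_force: [1.0, 1.2, -1.7]
eef_pos: [439.5, 154.9, 108.6]
wrist_force: [0.6, 0.0, -2.5]
[-0.03538091 -0.05680497 -0.00380115]
```

```bash
for k in 1 2 3 4; do python3 -m handwheel '[[0,0,0.001,0],[0,0,0.002,0]]' | grep -E 'pos|force'; done
```

```text
eef_pos: [439.5, 154.9, 106.5]
wrist_force: [0.9, 0.4, -2.3]
eef_pos: [439.5, 154.9, 104.4]
wrist_force: [1.1, -0.1, -1.6]
eef_pos: [439.5, 154.9, 102.4]
wrist_force: [0.1, 0.6, 1.4]
eef_pos: [439.6, 154.9, 100.5]
wrist_force: [-1.5, -0.1, 3.8]
```

```bash
for k in 1 2 3; do python3 -m handwheel '[[0,0,0.0005,0],[0,0,0.001,0],[0,0,0.001,0]]' | grep -E 'pos|force|gap'; done
```

```text
eef_pos: [439.6, 154.9, 99.6]
wrist_force: [-1.5, -0.2, 5.3]
finger_gap: 35.1
eef_pos: [439.7, 154.9, 98.7]
wrist_force: [-1.6, -1.1, 7.1]
finger_gap: 35.0
eef_pos: [439.7, 154.9, 97.9]
wrist_force: [-2.7, -0.8, 7.3]
finger_gap: 34.9
```

```bash
python3 -m handwheel '[[0,0,0.0005,0],[0,0,0.001,0],[0,0,0.001,0]]' | grep -E 'pos|force|gap'
python3 -m handwheel '[[0,0,0,0],[0,0,0,0]]' 1 12| grep -E 'pos|force|gap'
python3 -m handwheel '[[0,0,0,0],[0,0,0,0]]' 1 9| grep -E 'pos|force|gap'
```

```text
eef_pos: [439.7, 154.9, 97.2]
wrist_force: [-3.3, -1.4, 8.5]
finger_gap: 35.0
eef_pos: [439.7, 154.9, 97.4]
wrist_force: [-1.8, -2.0, 8.0]
finger_gap: 35.1
eef_pos: [439.8, 154.8, 97.7]
wrist_force: [-2.1, -1.0, 7.3]
finger_gap: 37.6
```

```bash
python3 -m handwheel '[[0,0,0.0005,0],[0,0,0.0005,0]]' 1 7.5| grep -E 'pos|force|gap'
python3 -m handwheel '[[0,0,0.0003,0],[0,0,0.0003,0]]' 1 6| grep -E 'pos|force|gap'
```

```text
eef_pos: [439.7, 154.7, 97.3]
wrist_force: [-3.3, -1.8, 8.5]
finger_gap: 38.8
eef_pos: [439.5, 154.6, 97.2]
wrist_force: [-4.7, -1.3, 7.9]
finger_gap: 39.7
```

```bash
python3 -m handwheel '[[0,0,0,0],[0,0,0,0]]' 1 4| grep -E 'pos|force|gap'
python3 -m handwheel '[[0,0,0,0],[0,0,0,0],[0,0,0,0],[0,0,0,0]]' 0.35 4| grep -E 'clock|pos|force|gap'
python3 - <<'E'
from h import *
c=cams.get_calibration('wrist');i=cams.camera('wrist');save('w5',i)
a=cv2.imread('pics/w5.png')[170:400,200:440]
s=cv2.cvtColor(cams.camera('scene'),cv2.COLOR_RGB2BGR)[130:260,170:290]
cv2.imwrite('pics/w5c.png',np.hstack([cv2.resize(a,(400,384)),cv2.resize(s,(355,384))]))
E
```

```text
eef_pos: [439.1, 154.5, 97.1]
wrist_force: [-3.5, -1.4, 7.4]
finger_gap: 42.0
clock: 15.6
eef_pos: [439.2, 154.5, 97.1]
wrist_force: [0.3, 0.2, 0.5]
finger_gap: 61.5
```

View pics/w5c.png

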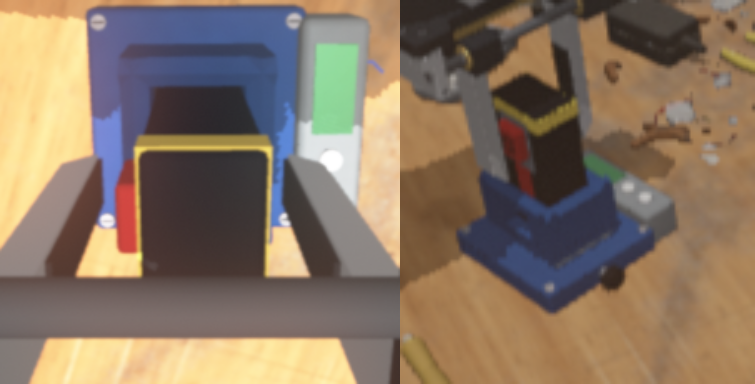

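```bash
python3 -m handwheel '[[0,0,-0.015,0],[0,0,-0.04,0],[0,0,-0.08,0],[0,0,-0.12,0],[0,0,-0.12,0]]' 0.35 4
python3 -m handwheel '[[-0.05,0,0,0],[-0.10,0,0,0],[-0.15,0,0,0],[-0.15,0,0,0],[-0.15,0,0,0]]'
python3 - <<'E'
from h import *
c=cams.get_calibration('scene')
s=cv2.cvtColor(cams.camera('scene'),cv2.COLOR_RGB2BGR); cv2.imwrite('pics/s6.png',s)
w=cams.get_calibration('wrist'); save('w6',cams.camera('wrist'))
import pickle;pickle.dump(w,open('w6.pkl','wb'))
a=cv2.resize(s[140:245,180:275],None,fx=5.5,fy=5.5,interpolation=cv2.INTER_CUBIC)
p=proj(w,[441,155,80]).astype(int);print(p,a.shape)
cv2.imwrite('pics/s6c.png',a)
E
```

```text
clock: 16.32
eef_pos: [439.5, 155.2, 220.7]
eef_rot: [3.131, 0.005, 1.891]
wrist_force: [-0.8, 0.3, -0.1]
finger_gap: 61.1
clock: 16.95
eef_pos: [486.3, 13.1, 221.1]
eef_rot: [3.132, 0.004, 1.89]
wrist_force: [-0.6, -0.2, 0.2]
finger_gap: 61.2
[315  55] (578, 522, 3)
```

View pics/s6c.png

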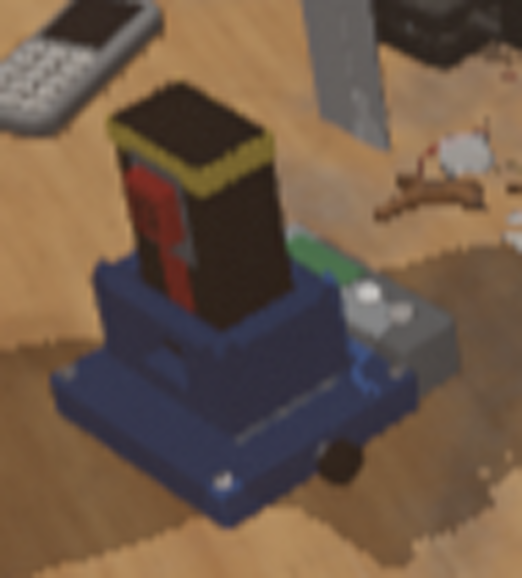

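```bash
python3 - <<'E'
from h import *
w=cams.get_calibration('wrist');f=240/np.tan(np.radians(w['vertical_fov'])/2)
for n in('w2','w3','w5'):
    a=cv2.imread(f'pics/{n}.png').astype(int);b,g,r=a[...,0],a[...,1],a[...,2]
    m=(np.minimum(r,g)-b>60)&(r>110)
    sub=m[240:275,270:372];rows=np.where(sub.sum(1)>50)[0]+240
    print(n,rows.min(),rows.max(),[tuple((np.where(m[y,270:372])[0]+270)[[0,-1]]) for y in rows],'dist for 34mm/px:',f)
c=cams.get_calibration('scene')
t=np.radians(18.4);x=np.array([np.cos(t),np.sin(t),0]);y=np.array([-x[1],x[0],0])
for head in(20,23,27,31):
  for d in(0,3.2):
    P=lambda a,b,z:((proj(c,np.array([441.5,155,0])+a*x+b*y+[0,0,z])-[180,140])*5.5).round(0)
    print(head,d,'top front',P(-17,-26,head+109.8+d),'rightback',P(17,-26,head+109.8+d),'rim outer -x+y',P(-29,38,head+43.5),'+x-y',P(29,-38,head+43.5),'base front',P(-49,-53,20))
E
```

```text
w2 250 257 [(np.int64(284), np.int64(349)), (np.int64(279), np.int64(353)), (np.int64(279), np.int64(353)), (np.int64(279), np.int64(354)), (np.int64(278), np.int64(354)), (np.int64(277), np.int64(355)), (np.int64(276), np.int64(356)), (np.int64(276), np.int64(356))] dist for 34mm/px: 335.15321526886305
w3 250 257 [(np.int64(270), np.int64(371)), (np.int64(270), np.int64(371)), (np.int64(270), np.int64(371)), (np.int64(270), np.int64(371)), (np.int64(270), np.int64(371)), (np.int64(270), np.int64(371)), (np.int64(270), np.int64(371)), (np.int64(270), np.int64(371))] dist for 34mm/px: 335.15321526886305
w5 252 259 [(np.int64(284), np.int64(358)), (np.int64(284), np.int64(359)), (np.int64(283), np.int64(359)), (np.int64(283), np.int64(360)), (np.int64(283), np.int64(360)), (np.int64(282), np.int64(361)), (np.int64(281), np.int64(362)), (np.int64(281), np.int64(362))] dist for 34mm/px: 335.15321526886305
20 0 top front [197. 177.] rightback [272. 136.] rim outer -x+y [ 91. 270.] +x-y [341. 283.] base front [220. 491.]
20 3.2 top front [195. 169.] rightback [271. 128.] rim outer -x+y [ 91. 270.] +x-y [341. 283.] base front [220. 491.]
23 0 top front [196. 170.] rightback [271. 129.] rim outer -x+y [ 89. 264.] +x-y [340. 276.] base front [220. 491.]
23 3.2 top front [194. 162.] rightback [270. 121.] rim outer -x+y [ 89. 264.] +x-y [340. 276.] base front [220. 491.]
27 0 top front [194. 160.] rightback [270. 119.] rim outer -x+y [ 87. 255.] +x-y [339. 268.] base front [220. 491.]
27 3.2 top front [192. 153.] rightback [268. 112.] rim outer -x+y [ 87. 255.] +x-y [339. 268.] base front [220. 491.]
31 0 top front [192. 151.] rightback [268. 110.] rim outer -x+y [ 86. 247.] +x-y [338. 259.] base front [220. 491.]
31 3.2 top front [191. 143.] rightback [267. 102.] rim outer -x+y [ 86. 247.] +x-y [338. 259.] base front [220. 491.]
```

```bash
python3 -c "
from h import *
print(read_state()['clock'],read_state()['wrist_force']); print(manip.sign_off())"
```

```text
17.05 [-0.24416473  0.74691563  0.36280211]
the job is handed in; nothing more can be done
None
```

The pack is out of the charger and clipped into the blue tester with its button sprung back out. I handed the job in at about 17 s; the sign-off gave no verdict.

- **Charger:** I squeezed the button fully in (finger gap about 35 mm, 19 N grip) and drew the pack straight up. The wrist then carried only the pack's weight, about 2 N, with no pull against the catch.
- **Tester:** The first try touched the socket's lead-in off-centre at about 17 N. I backed off, shifted the pack by 1.0 and 1.5 mm, and it then went in freely. I pressed the contact plate down to an estimated 4.5 mm of travel or more, with about 10 N on it. Then I eased the grip off so the button came out before I opened the fingers.
- **Clip check:**
  - The finger gap reached 42.0 mm before I let go, which is the button fully out.
  - The pack rose only about 1.6 mm on release; unclipped it would have risen about 4.7 mm.
  - Its top in the scene picture fits the clipped height better than one 3.2 mm higher.
  - I did not tug the pack to prove the clip.
- **Disagreement:** My feel-based estimate of the tester's head height was about 27 mm above its origin, while the pictures gave about 20 to 25 mm. This did not affect the insertion.
- **Surroundings:** At hand-in the gripper was clear of everything, about 150 mm to the side. I touched nothing else that I know of, but I did not check every other item in a final picture.

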